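Line up biscuit tins on the packing gauge

TASK

Line up the three biscuit tins in an even row on the packing gauge: slide first the left (red) tin, then the right (green) one, then the middle (yellow) one up to the blue cross-bar, each square and centred in its own painted lane, pressing each one home for a moment until you feel it bear firmly on the bar, but without ramming it. Slide the tins on the bench without lifting or tipping them, leave the whole row touching the bar, and leave the jar, cup, cutter, biscuits and scraper where they stand.

Things in the scene. Friction and masses are not known exactly. Their poses are not given: they have to be found in the camera images.
- gauge: Packing gauge fixed on the bench: two side rails and a blue cross-bar along y, 366 mm long, 38 high, 24 thick, faced with black rubber (gives 2 mm at 10 N). Origin on the bench, mid-width; x points away from the robot (the way tins are pushed home), y left, z up. The bar is locked at a new setting each time: its near face is somewhere from x = -40 to 0 mm, to be felt (or seen).
- lane_left (a point): Point on the bench on the centre line of the left lane, at y = +115 mm and x = 0 in the gauge's frame (the bar's farthest setting); axes as the gauge's. A lane is painted flat on the bench as two thin blue lines 92 mm apart; a white mark on the bar shows its centre.
- lane_right (a point): Point on the bench on the centre line of the right lane, at y = -115 mm and x = 0 in the gauge's frame (the bar's farthest setting); axes as the gauge's. The side rails run along the gauge's x from -65 to +55 mm, 26 mm high, 16 wide, at y = -195 and +195 mm.
- lane_middle (a point): Point on the bench on the centre line of the middle lane, at y = +0 mm and x = 0 in the gauge's frame (the bar's farthest setting); axes as the gauge's. In each lane a brass feeler stands 4 mm proud of the bar and yields to under 1 N until flush; tins stay where left.
- tin_left: Closed red biscuit tin, 76 x 76 mm square, 55 mm high, with upright flat sides; belongs in the left lane, roughly in front of which it starts, askew. About 0.2 to 0.45 kg, slides on the steel bench with a drag of some 1 to 3 N. Origin at the centre of its underside, x and y along its sides, z up; at yaw equal to the gauge's it stands square.
- tin_middle: Closed yellow biscuit tin, 76 x 76 mm square, 55 mm high, with upright flat sides; belongs in the middle lane, roughly in front of which it starts, askew. About 0.2 to 0.45 kg, slides on the steel bench with a drag of some 1 to 3 N. Origin at the centre of its underside, x and y along its sides, z up; at yaw equal to the gauge's it stands square.
- tin_right: Closed green biscuit tin, 76 x 76 mm square, 55 mm high, with upright flat sides; belongs in the right lane, roughly in front of which it starts, askew. About 0.2 to 0.45 kg, slides on the steel bench with a drag of some 1 to 3 N. Origin at the centre of its underside, x and y along its sides, z up; at yaw equal to the gauge's it stands square.
- sugar_jar: Bystander, loose: clear sugar jar with steel cap, 72 mm across, 120 mm high. Origin at the centre of its underside.
- cup: Bystander, loose: white ceramic cup, 70 mm across, 85 mm high, open top. Origin at the centre of its underside.
- cutter_a: Bystander, loose: steel biscuit-cutter ring, 60 mm across, 35 mm high. Origin at the centre of its underside.
- biscuit_a: Bystander, loose: ring biscuit, 56 mm across, 18 mm high. Origin at the centre of its underside.
- biscuit_b: Bystander, loose: second ring biscuit, 56 mm across, 18 mm high. Origin at the centre of its underside.
- scraper: Bystander, loose: white dough scraper lying flat, 110 x 75 x 12 mm. Origin at the centre of its underside.

How it is judged:
By the outcome, as a careful person would: the job done as asked, in the order asked, and still so for the second after the job is handed in, with the robot touching nothing.
It also fails if it takes over 72 s, if anything falls off the work surface, if the arm or the gripper's body presses on something with over 40 N, if the wrist force passes 120 N, or if a joint passes its speed limit or range.

ROBOT

A 6-joint arm with a two-finger parallel gripper is mounted at the origin on the work surface. World frame = base frame: x ahead of the robot, y to its left, z up, the work surface at z = 0. Lengths are in mm, angles in rad, forces in N, time in s.
With the tool pointing down it reaches from about 350 to 775 mm from the base axis. Payload 7.3 kg.
Tool frame: the origin (TCP) lies midway between the tips of the shut fingers; the grasp point (between the pads) lies 19 mm behind it; z points along the fingers, y is the line along which they close (so a half turn about z gives the same grasp; the last joint's range is limited). The gripper opens to 92 mm and grips with 3 to 60 N. Pads are 19 mm wide; open, the fingers measure 130 mm over their backs; the gripper's body (75 mm by 190 mm) begins 47 mm behind the grasp point.
Start: joints at [-1.361, 0.342, 1.524, -0, 1.275, -0.146], TCP at [182.902, -492.13, 226.741] pointing down, gripper open.
Joint ranges: [-2.53, 2.53], [-0.77, 2.02], [0.04, 2.7], [-1, 4.14], [0.28, 2.66], [-3.11, 3.11]. Speed limits (rad/s): [2.57, 2.57, 3.14, 3.14, 3.14, 3.14].

INTERFACE

Orientations are given as [roll, pitch, yaw] about the fixed x, y, z axes, in that order (R = Rz(yaw) Ry(pitch) Rx(roll)).
In Python, from plant import bot gives the robot as it stands.
- The arm moves only by the tool jog_arm, never from a script. Its arguments are lists of equal length, an entry for each row: "dp": the shift along the tool's x, y, z in m, a list of three; "twist": the turn about the tool's z in degrees. A call has 1 to 10 rows; each row shifts and turns the commanded pose from where the row before left it, along the tool's axes as they then stand; what a row does not reach is not made up. A row lasts 1/8 s, in which the tool goes at most 62.5 mm and 10.7 degrees, less where a joint would pass 70% of its speed; a pose out of reach is approached as far as the arm can. A call is refused whole if a number of a shift passes 0.0625 or a number of a turn 10.7, either way. A call with a gripper value outside its range is refused whole. "jaw" is the finger opening in m, from 0 to 0.0918, set as the call begins (left out, the last holds). The fingers move at their own pace and stop on an object; the grip force is fixed at half the most. Time passes only in rows, so rows that do not move let the fingers close. It gives the time, the measured TCP pose, the force, the opening and the grip force at its end, in the units of the state.
- bot.get_obs(): the state, without advancing time (a new reading comes with each control period).
- bot.capture(name): name is "side" or "top"; returns the picture (400x640x3 uint8, blue, green, red); there is no depth.
- bot.camera_params(name): a dict with "fx", "fy", "cx", "cy" (pixels), "k1" (the pictures are not rectified: a ray, as slopes to the right and down, at radius r is drawn at 1 + k1 r^2 times it, then the intrinsics apply), "R" (3x3) and "t" (3): a world point X has camera coordinates R X + t. Camera axes: x right, y down, z forward; pixel columns grow to the right and rows downward; lengths in mm; the calibration is good to about 2 mm. A picture is of the moment at which its call begins. camera_params takes no time and is no camera call.
- bot.close_job(): hands the job in; it is judged then, once.
Trained networks look in the newest picture that a camera, given by its name, has taken for a name from the list of things; names that differ only in an ending like _2 or _b are one class to them, and where a whole thing is asked for, a point or a joint stands for the part that bears it (a point fixed in the world has none). Each returns a list of dicts, best first, with "confidence" (0 to 1); they miss things now and then, are a little off and sometimes report something else, mostly with a low value. They report only what shows in the picture. A call takes as long as a camera call.
- bot.find_in(camera, label): "bbox" ([centre column, centre row, width, height] in pixels, round what is visible of it).
- bot.masks_of(camera, label): "pixels" (400x640 bool, what is visible of it) and "bbox" ([centre column, centre row, width, height] in pixels, round what is visible of it).
The state is a dict: "time": time; "joint_positions": joint angles; "dq": joint speeds; "tau": joint torques, N m; "tool_pos": TCP position; "tcp_rot": TCP orientation; "contact_force": force on the tool from outside, world axes, zero at the start; "moment": the same for the moment, N m; "grip_width": finger opening in mm; "finger_force": force on a finger pad.
Only numpy, scipy, OpenCV 4.12 (cv2) and the standard library are available. Lean on these libraries where they do the work, as an engineer would, in place of code of your own. Each camera call takes 0.05 s, during which the arm holds its last target. There are 200 camera calls.

## Working session

There is one attempt and no reset: what is moved stays moved. The work goes in short steps, Python scripts to look and compute and a tool call to move; the robot and the scene stay as the last step left them, time stands still between calls to the robot, and variables do not carry over. Pictures are saved under pics/ and viewed, at most 10 in all, crops included, and the job is handed in when it is done.

Besides the shell and the picture viewer there is one more tool, called after "Emit:" as name(argument=value, ...), one argument or row to a line, values as JSON. jog_arm: Moves the arm, as the interface text tells. Its arguments: {"type":"object","properties":{"dp":{"type":"array"},"twist":{"type":"array"},"jaw":{"type":"number"}},"required":["dp","twist"]}

```bash
mkdir -p pics
cat > h.py <<'E'
import numpy as np, cv2
from plant import bot
def ray(cam,uv):
    p=bot.camera_params(cam);R=np.array(p['R']);t=np.array(p['t'])
    d=np.array([(uv[0]-p['cx'])/p['fx'],(uv[1]-p['cy'])/p['fy']]);s=d.copy()
    for _ in range(20): s=d/(1+p['k1']*(s@s))
    return -R.T@t, R.T@np.array([s[0],s[1],1])
def onz(cam,uv,z):
    o,d=ray(cam,uv);return o+d*(z-o[2])/d[2]
def proj(cam,X):
    p=bot.camera_params(cam);c=np.array(p['R'])@np.array(X,float)+np.array(p['t']);s=c[:2]/c[2]
    s=s*(1+p['k1']*(s@s));return np.array([p['fx']*s[0]+p['cx'],p['fy']*s[1]+p['cy']])
E
python3 - <<'E'
from h import *
for c in('top','side'):
    im=bot.capture(c);cv2.imwrite(f'pics/{c}0.png',im)
    p=bot.camera_params(c);print(c,p['fx'],p['k1'],-np.array(p['R']).T@p['t'],np.array(p['R'])[2])
    for l in('gauge','tin_left','tin_middle','tin_right','sugar_jar','cup','cutter_a','biscuit_a','scraper'):
        for m in bot.masks_of(c,l)[:2]:
            print(l,round(m['confidence'],2),np.round(m['bbox']),np.round(onz(c,m['bbox'][:2],0)[:2]))
            if l[:3]=='tin' and m['confidence']>.5: np.save(f'{c}_{l}.npy',m['pixels'])
print(bot.get_obs())
E
```

```text
top 495.7912336094172 0.05051639833788334 [ 352.67525899   -4.47844115 1289.92152028] [ 0.18034847  0.00358695 -0.98359624]
gauge 0.56 [328. 166. 167.  55.] [699. -49.]
tin_left 0.93 [275. 233.  34.  37.] [514.  85.]
tin_middle 0.96 [322. 238.  32.  28.] [505. -39.]
tin_right 0.61 [387. 229.  40.  39.] [ 534. -207.]
sugar_jar 0.96 [132. 180.  43.  36.] [647. 470.]
cup 0.96 [483. 199.  33.  29.] [ 619. -461.]
cutter_a 0.74 [434. 184.  26.  27.] [ 657. -332.]
biscuit_a 0.67 [473. 242.  28.  26.] [ 505. -430.]
biscuit_a 0.62 [278. 233.  32.  37.] [515.  78.]
scraper 0.93 [142. 242.  40.  45.] [483. 428.]
side 452.1433565367467 -0.08937057431472727 [ 126.94953191 -941.21663066 1022.29282054] [ 0.30166774  0.6596654  -0.68835902]
gauge 0.93 [373. 211.  97. 100.] [709. -55.]
tin_left 0.77 [300. 196.  35.  27.] [520. 109.]
tin_middle 0.86 [314. 221.  34.  32.] [515. -19.]
tin_middle 0.45 [370. 211.  98. 101.] [700. -52.]
tin_right 0.78 [344. 255.  32.  29.] [ 540. -182.]
sugar_jar 0.77 [294. 121.  18.  36.] [668. 540.]
cup 0.67 [412. 305.  31.  36.] [ 630. -414.]
biscuit_a 0.79 [373. 326.  20.  19.] [ 504. -427.]
biscuit_a 0.53 [306. 171.  12.  11.] [591. 225.]
scraper 0.56 [259. 147.  28.  14.] [484. 430.]
{'time': 1.0, 'joint_positions': array([-1.36100777e+00,  3.41991120e-01,  1.52411817e+00,  2.85132264e-06,
        1.27539999e+00, -1.46014846e-01]), 'dq': array([-0.00052689,  0.00149668, -0.00044307, -0.00091999,  0.00017737,
       -0.00080768]), 'tau': array([-1.24515125e-03, -4.31144822e+01, -2.44480151e+01,  7.18890899e-02,
        4.83567221e-02,  2.20975375e-05]), 'tool_pos': array([ 182.89696717, -492.12270794,  226.73876507]), 'tcp_rot': array([3.14150978e+00, 9.43045397e-06, 3.55802572e-01]), 'contact_force': array([-0.92802606, -1.3029336 , -0.47583886]), 'moment': array([-0.01007579, -0.01296204, -0.01199423]), 'finger_force': 0.0, 'grip_width': 91.6591582071213}
```

View pics/top0.png

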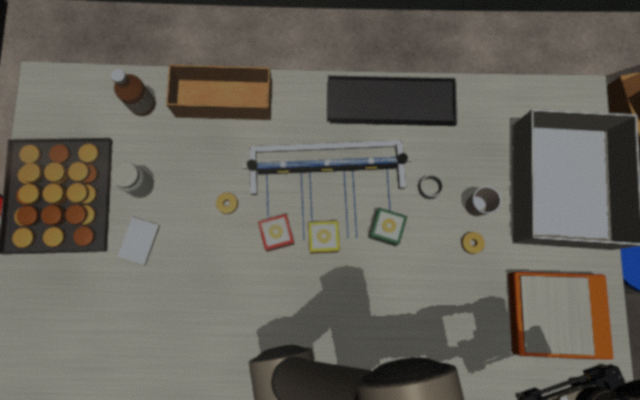

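View pics/side0.png

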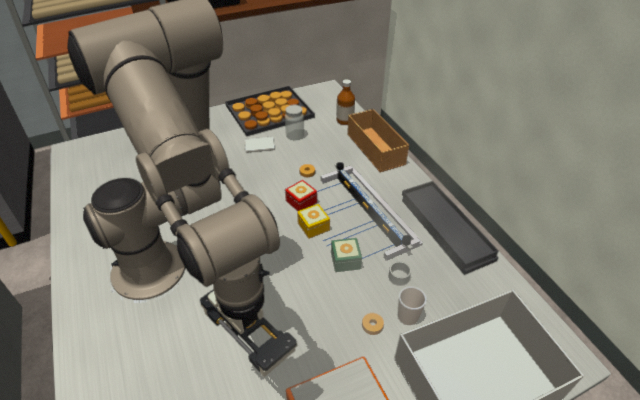

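Top view: gauge at about (328,166), red tin (275,233), yellow (322,238) and green (387,229), all clear of clutter. Next I'll measure the gauge and the tins more finely.

Run:
```python
from h import *
im=cv2.imread('pics/top0.png');c=im[130:265,235:425]
cv2.imwrite('pics/topc.png',cv2.resize(c,None,fx=4.2,fy=4.2,interpolation=cv2.INTER_CUBIC))
im=cv2.imread('pics/side0.png');c=im[155:275,275:430]
cv2.imwrite('pics/sidec.png',cv2.resize(c,None,fx=5,fy=5,interpolation=cv2.INTER_CUBIC))
```

```text
(no output)
```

View pics/topc.png

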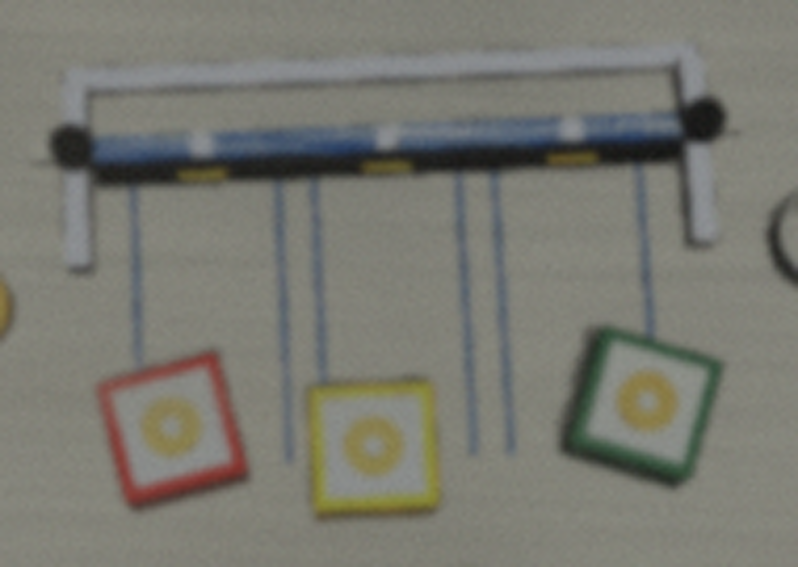

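View pics/sidec.png

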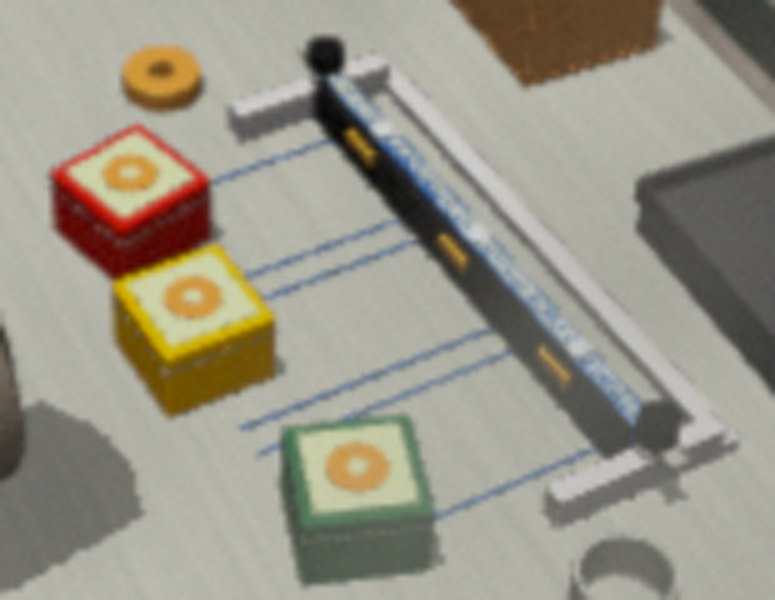

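Top crop shows three lanes and tins, emblems at (171,427), (373,445) and (647,400). Side crop has them at (131,174), (192,298) and (358,466). I'll triangulate the emblems and fit the gauge from the lane lines.

```bash
cat > m.py <<'E'
from h import *
from scipy.optimize import least_squares
im=cv2.imread('pics/top0.png').astype(float);g=cv2.GaussianBlur(im[...,0]-im[...,2],(0,0),.6)
L=[(161,136,190,140,350),(69,280,190,289,455),(46,315,190,323,365),(-46,459,185,473,450),(-69,495,180,510,450),(-161,640,175,650,325)]
P=[];Y=[]
for y,u0,v0,u1,v1 in L:
    for v in range(int(v0/4.2+131),int(v1/4.2+129)):
        u=235+(u0+(u1-u0)*((v-130)*4.2-v0)/(v1-v0))/4.2
        c=np.arange(int(u)-2,int(u)+4);w=g[v,c];w=np.clip(w-np.sort(w)[:3].mean()-1,0,None)
        if w.sum()<4: continue
        P.append(onz('top',((w*c).sum()/w.sum()-0,v),0));Y.append(y)
P=np.array(P)[:,:2];Y=np.array(Y)
f=lambda q:(-np.sin(q[0])*P[:,0]+np.cos(q[0])*P[:,1]-q[1])-Y*q[2]
s=least_squares(f,[-.04,-40,1],loss='soft_l1',f_scale=2);print('yaw,off,scale',s.x,'rms',np.sqrt(np.mean(s.fun**2)),len(Y))
q=s.x
T=lambda p:(235+p[0]/4.2-.38,130+p[1]/4.2-.38)
S=lambda p:(275+p[0]/5-.4,155+p[1]/5-.4)
R=np.array([[np.cos(q[0]),np.sin(q[0])],[-np.sin(q[0]),np.cos(q[0])]])
def G(X): return R@np.array(X)[:2]-[0,q[1]]
def tri(a,b):
    o1,d1=ray('top',T(a));o2,d2=ray('side',S(b))
    k=np.linalg.lstsq(np.c_[d1,-d2],o2-o1,rcond=None)[0];x=o1+k[0]*d1;y=o2+k[1]*d2
    return (x+y)/2,np.linalg.norm(x-y)
for n,a,b,e in(('red',(171,427),(131,174),((100,383),(215,352))),('yel',(373,445),(192,298),((310,388),(435,380))),('grn',(647,400),(358,466),((600,327),(722,362)))):
    X,r=tri(a,b);A,B=[onz('top',T(x),55) for x in e];d=A-B
    print(n,X.round(1),'gap',r.round(1),'top@55',onz('top',T(a),55).round(1)[:2],'G',G(onz('top',T(a),55)).round(1),'yaw',np.arctan2(-d[0],d[1]).round(3),'len',np.linalg.norm(d[:2]).round(1))
print('rail ends G',[G(onz('top',T(p),26)).round(1) for p in((80,268),(705,243),(75,70),(685,46))])
print('marks G@38',[G(onz('top',T(p),38)).round(1) for p in((201,147),(386,137),(571,129))])
print('bar near bottom G@0',[G(onz('top',T(p),0)).round(1) for p in((110,183),(390,176),(660,161))])
print('bar near top edge G@38',[G(onz('top',T(p),38)).round(1) for p in((110,162),(390,153),(660,141))])
E
python3 m.py
```

```text
yaw,off,scale [ 6.88426740e-02 -9.35902805e+01  1.00040335e+00] rms 0.24367147110558277 294
red [512.5  80.4  55.6] gap 0.5 top@55 [512.3  80.5] G [516.6 138.6] yaw 0.293 len 71.3
yel [504.  -40.1  55.8] gap 1.0 top@55 [504.6 -40.3] G [500.6  18.7] yaw 0.09 len 75.1
grn [ 535.4 -203.1   56.8] gap 0.7 top@55 [ 535.9 -203.5] G [ 520.7 -146.3] yaw -0.26 len 75.5
rail ends G [array([622.1, 193.6]), array([ 621.2, -194.3]), array([749.6, 193.6]), array([ 748.7, -191.4])]
marks G@38 [array([693. , 115.6]), array([6.945e+02, 6.000e-01]), array([ 694.6, -114.4])]
bar near bottom G@0 [array([682.2, 175.8]), array([679.1,  -2.6]), array([ 681.4, -175.1])]
bar near top edge G@38 [array([685.8, 172.2]), array([684.1,  -1.4]), array([ 684.5, -169. ])]
```

```bash
cat > plan.py <<'E'
import sys,json
from h import *
YG=.0688;OFF=-93.6
def W(gx,gy): c,s=np.cos(YG),np.sin(YG);w=gy+OFF;return np.array([c*gx-s*w,s*gx+c*w])
def toG(p): c,s=np.cos(YG),np.sin(YG);return np.array([c*p[0]+s*p[1],-s*p[0]+c*p[1]-OFF])
def plan(x,y,z,yaw,n,p=None,yw=None):
    o=bot.get_obs();p=np.array(o['tool_pos']) if p is None else p;yw=o['tcp_rot'][2] if yw is None else yw
    d=(np.array([x,y,z])-p)/n;dy=(yaw-yw)/n;r=[]
    for i in range(n):
        c,s=np.cos(yw+i*dy),np.sin(yw+i*dy)
        r.append([round(v/1000,4) for v in(c*d[0]+s*d[1],s*d[0]-c*d[1],-d[2])])
    print(json.dumps(r),round(-np.degrees(dy),2))
def st():
    o=bot.get_obs();print('t',o['time'],'p',o['tool_pos'].round(1),'G',toG(o['tool_pos']).round(1),'rpy',o['tcp_rot'].round(4),'F',o['contact_force'].round(1),'w',round(o['grip_width'],1))
E
python3 - <<'E'
from plan import *
import io,contextlib
with contextlib.redirect_stdout(io.StringIO()): import m
for a,b in(((72,146),(325,55)),((702,119),(658,424))): print('knob',m.tri(a,b), m.G(m.tri(a,b)[0]))
plan(512.3,80.5,150,.293,14)
E
```

```text
knob (array([685.28153115, 148.45983087,  47.77307716]), np.float64(0.9269171094011864)) [693.87059101 194.55909368]
knob (array([ 712.72849532, -239.03681107,   47.53617965]), np.float64(0.27227485904135723)) [ 694.59730224 -193.90770702]
[[0.0363, -0.0301, 0.0055], [0.0362, -0.0303, 0.0055], [0.036, -0.0305, 0.0055], [0.0359, -0.0306, 0.0055], [0.0358, -0.0308, 0.0055], [0.0356, -0.031, 0.0055], [0.0355, -0.0311, 0.0055], [0.0353, -0.0313, 0.0055], [0.0352, -0.0314, 0.0055], [0.0351, -0.0316, 0.0055], [0.0349, -0.0317, 0.0055], [0.0348, -0.0319, 0.0055], [0.0346, -0.0321, 0.0055], [0.0345, -0.0322, 0.0055]] 0.26
```

Emit:
jog_arm(
  dp=[
    [0.036, -0.03, 0.005],
    [0.036, -0.03, 0.005],
    [0.036, -0.0305, 0.005],
    [0.036, -0.0305, 0.005],
    [0.036, -0.031, 0.005],
    [0.0355, -0.031, 0.006],
    [0.0355, -0.031, 0.006],
    [0.0355, -0.031, 0.006],
    [0.035, -0.0315, 0.006],
    [0.035, -0.0315, 0.006],
  ],
  twist=[0.26, 0.26, 0.26, 0.26, 0.26, 0.26, 0.26, 0.26, 0.26, 0.26],
  jaw=0.0918,
)

```text
time: 2.25
tool_pos: [419.0, -82.6, 171.8]
tcp_rot: [3.141, -0.001, 0.31]
contact_force: [-0.4, -0.3, -0.3]
grip_width: 92.3
finger_force: 0.0
```

Emit:
jog_arm(
  dp=[
    [0.035, -0.0315, 0.006],
    [0.035, -0.032, 0.006],
    [0.0345, -0.032, 0.006],
    [0.0345, -0.032, 0.006],
    [0, 0, 0],
  ],
  twist=[0.26, 0.26, 0.26, 0.26, 0],
)

```text
time: 2.88
tool_pos: [513.5, 81.7, 147.1]
tcp_rot: [-3.141, -0.0, 0.296]
contact_force: [-1.2, -0.3, 0.2]
grip_width: 91.6
finger_force: 0.0
```

```bash
python3 -c "
from plan import *
st();plan(512.3,80.5,14,.293,4)"
```

```text
t 2.875 p [513.5  81.7 147.1] G [517.9 139.8] rpy [-3.1413 -0.      0.2959] F [-1.2 -0.3  0.2] w 91.6
[[-0.0004, 0.0002, 0.0333], [-0.0004, 0.0002, 0.0333], [-0.0004, 0.0002, 0.0333], [-0.0004, 0.0002, 0.0333]] 0.04
```

Emit:
jog_arm(
  dp=[
    [-0.0012, 0.001, 0.033],
    [0, 0, 0.033],
    [0, 0, 0.012],
    [0, 0, 0.012],
    [0, 0, 0.012],
  ],
  twist=[0.2, 0, 0, 0, 0],
)

```text
time: 3.5
tool_pos: [512.5, 77.8, 45.9]
tcp_rot: [3.141, -0.002, 0.288]
contact_force: [0.4, 0.8, 0.0]
grip_width: 91.8
finger_force: 0.0
```

Emit:
jog_arm(
  dp=[
    [0, 0, 0.012],
    [0, 0, 0.012],
    [0, 0, 0.007],
    [0, 0, 0],
  ],
  twist=[0, 0, 0, 0],
)

```text
time: 4.0
tool_pos: [511.5, 78.0, 14.1]
tcp_rot: [-3.141, 0.001, 0.289]
contact_force: [0.3, 0.1, 0.2]
grip_width: 91.6
finger_force: 0.0
```

Emit:
jog_arm(
  dp=[
    [0, 0, 0],
    [0, 0, 0],
    [0, 0, 0],
    [0, 0, 0],
  ],
  twist=[0, 0, 0, 0],
  jaw=0.07,
)

```text
time: 4.5
tool_pos: [512.1, 78.1, 15.0]
tcp_rot: [3.141, -0.001, 0.289]
contact_force: [-1.4, 2.3, 3.4]
grip_width: 75.5
finger_force: 30.0
```

```bash
python3 -c "
from plan import *
st();o=bot.get_obs();p=o['tool_pos'];z=p[2]
a=W(570,135);plan(*a,z,.18,5);b=W(610,115);plan(*b,z,YG,6,np.array([*a,z]),.18);print(o['finger_force'])
cv2.imwrite('pics/s1.png',cv2.resize(bot.capture('side')[140:290,230:430],None,fx=4,fy=4))"
```

```text
t 4.5 p [512.1  78.1  15. ] G [516.2 136.3] rpy [ 3.1415e+00 -7.0000e-04  2.8880e-01] F [-1.4  2.3  3.4] w 75.5
[[0.0104, 0.0026, -0.0], [0.0105, 0.0024, -0.0], [0.0105, 0.0022, -0.0], [0.0106, 0.0019, -0.0], [0.0106, 0.0017, -0.0]] 1.25
[[0.0063, 0.0041, -0.0], [0.0063, 0.0039, -0.0], [0.0064, 0.0038, -0.0], [0.0065, 0.0037, -0.0], [0.0065, 0.0036, -0.0], [0.0066, 0.0035, -0.0]] 1.06
30.000385344028473
```

View pics/s1.png

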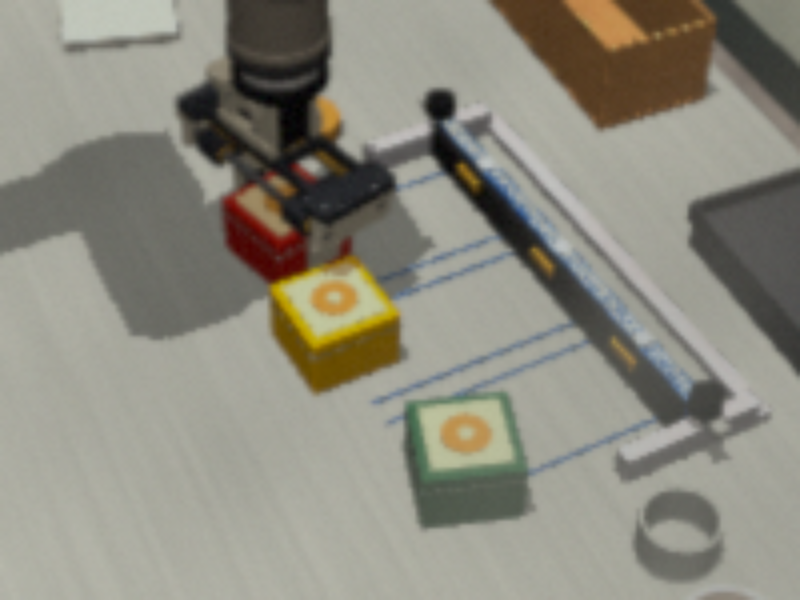

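Gripped red squarely (76 mm, at crop (290,220)) with no neighbours touched. Sliding it forward.

Emit:
jog_arm(
  dp=[
    [0.0105, 0.0025, 0],
    [0.0105, 0.0025, 0],
    [0.0105, 0.002, 0],
    [0.0105, 0.002, 0],
    [0.0105, 0.0015, 0],
  ],
  twist=[1.25, 1.25, 1.25, 1.25, 1.25],
)

```text
time: 5.18
tool_pos: [564.7, 80.4, 15.1]
tcp_rot: [3.142, 0.002, 0.179]
contact_force: [-3.9, 0.3, 7.0]
grip_width: 75.9
finger_force: 30.0
```

Emit:
jog_arm(
  dp=[
    [0.0065, 0.004, 0],
    [0.0065, 0.004, 0],
    [0.0065, 0.004, 0],
    [0.0065, 0.0035, 0],
    [0.0065, 0.0035, 0],
    [0.0065, 0.0035, 0],
    [0, 0, 0],
  ],
  twist=[1.06, 1.06, 1.06, 1.06, 1.06, 1.06, 0],
)

```text
time: 6.05
tool_pos: [607.7, 63.1, 15.1]
tcp_rot: [3.141, -0.001, 0.068]
contact_force: [0.3, -0.4, 4.4]
grip_width: 75.8
finger_force: 30.0
```

```bash
cat >> plan.py <<'E'
def avg(n=8):
    a=[]
    for i in range(n):
        o=bot.get_obs();a.append([*o['tool_pos'],o['tcp_rot'][2],*o['contact_force']])
        if i<n-1: bot.capture('top')
    a=np.array(a);m=a.mean(0);print('avg',m.round(2),'sd',a.std(0).round(2),'G',toG(m).round(2),'t',o['time']);return m
E
python3 -c "
from plan import *
st();m=avg(4);plan(*W(634,115),15,YG,5,m[:3],m[3])"
```

```text
t 6.05 p [607.7  63.1  15.1] G [610.6 114.8] rpy [ 3.1412e+00 -1.3000e-03  6.8300e-02] F [ 0.3 -0.4  4.4] w 75.8
avg [ 6.0776e+02  6.3130e+01  1.5060e+01  7.0000e-02  1.4500e+00 -8.4000e-01
  4.0800e+00] sd [0.01 0.01 0.   0.   0.69 0.34 0.71] G [610.66 114.8 ] t 6.2
[[0.0047, -0.0, 0.0], [0.0047, -0.0, 0.0], [0.0047, -0.0, 0.0], [0.0047, -0.0, 0.0], [0.0047, -0.0, 0.0]] -0.0
```

Emit:
jog_arm(
  dp=[
    [0.0047, 0, 0],
    [0.0047, 0, 0],
    [0.0047, 0, 0],
    [0.0047, 0, 0],
    [0.0047, 0, 0],
    [0, 0, 0],
  ],
  twist=[0, 0, 0, 0, 0, 0],
)

```text
time: 6.95
tool_pos: [630.1, 65.1, 15.1]
tcp_rot: [3.141, 0.001, 0.069]
contact_force: [-3.2, 0.1, 6.0]
grip_width: 75.8
finger_force: 30.0
```

Emit:
jog_arm(
  dp=[
    [0.001, 0, 0],
    [0.001, 0, 0],
    [0.001, 0, 0],
    [0, 0, 0],
  ],
  twist=[0, 0, 0, 0],
)

```text
time: 7.45
tool_pos: [632.3, 65.3, 15.1]
tcp_rot: [3.142, 0.002, 0.069]
contact_force: [-5.2, -0.4, 10.0]
grip_width: 75.7
finger_force: 30.0
```

Emit:
jog_arm(
  dp=[
    [0.001, 0, 0],
    [0.001, 0, 0],
    [0, 0, 0],
  ],
  twist=[0, 0, 0],
)

```text
time: 7.82
tool_pos: [634.2, 65.4, 15.1]
tcp_rot: [3.141, 0.003, 0.069]
contact_force: [-5.3, -1.8, 9.3]
grip_width: 75.9
finger_force: 30.0
```

Emit:
jog_arm(
  dp=[
    [0.001, 0, 0],
    [0.001, 0, 0],
    [0, 0, 0],
  ],
  twist=[0, 0, 0],
)

```text
time: 8.2
tool_pos: [636.2, 65.6, 15.1]
tcp_rot: [3.142, 0.003, 0.069]
contact_force: [-6.0, -0.8, 9.4]
grip_width: 75.6
finger_force: 30.0
```

Emit:
jog_arm(
  dp=[
    [0.001, 0, 0],
    [0, 0, 0],
  ],
  twist=[0, 0],
)

```text
time: 8.45
tool_pos: [636.7, 65.6, 15.1]
tcp_rot: [3.141, 0.004, 0.069]
contact_force: [-7.2, -0.8, 10.2]
grip_width: 75.8
finger_force: 30.0
```

Emit:
jog_arm(
  dp=[
    [0.001, 0, 0],
    [0, 0, 0],
  ],
  twist=[0, 0],
)

```text
time: 8.7
tool_pos: [637.0, 65.6, 15.2]
tcp_rot: [3.141, 0.005, 0.069]
contact_force: [-10.8, -1.7, 12.4]
grip_width: 75.8
finger_force: 30.0
```

Emit:
jog_arm(
  dp=[
    [0.001, 0, 0],
    [0, 0, 0],
  ],
  twist=[0, 0],
)

```text
time: 8.95
tool_pos: [637.4, 65.7, 15.2]
tcp_rot: [3.142, 0.007, 0.069]
contact_force: [-12.7, -2.3, 15.4]
grip_width: 75.8
finger_force: 30.0
```

Emit:
jog_arm(
  dp=[
    [0.001, 0, 0],
    [0, 0, 0],
    [0, 0, 0],
  ],
  twist=[0, 0, 0],
)

```text
time: 9.32
tool_pos: [637.7, 65.7, 15.3]
tcp_rot: [3.142, 0.008, 0.069]
contact_force: [-15.2, -2.0, 16.8]
grip_width: 75.7
finger_force: 30.0
```

```bash
python3 -c "
from plan import *
st();print(bot.get_obs()['moment']);avg(4)"
```

```text
t 9.325 p [637.7  65.7  15.3] G [640.7 115.3] rpy [3.1415 0.008  0.0693] F [-15.2  -2.   16.8] w 75.7
[-0.1489996   1.98685756  0.00840201]
avg [ 6.3771e+02  6.5700e+01  1.5250e+01  7.0000e-02 -1.5150e+01 -1.5400e+00
  1.6240e+01] sd [0.01 0.01 0.01 0.   0.27 0.69 0.41] G [640.71 115.3 ] t 9.475
```

Emit:
jog_arm(
  dp=[
    [0, 0, 0],
    [0, 0, 0],
    [0, 0, 0],
    [0, 0, 0],
  ],
  twist=[0, 0, 0, 0],
  jaw=0.088,
)

```text
time: 9.98
tool_pos: [641.4, 65.8, 14.4]
tcp_rot: [3.142, 0.0, 0.069]
contact_force: [-0.2, 0.0, 0.4]
grip_width: 88.0
finger_force: 0.0
```

Emit:
jog_arm(
  dp=[
    [0, 0, -0.01],
    [0, 0, -0.02],
    [0, 0, -0.04],
    [0, 0, -0.04],
    [0, 0, -0.02],
  ],
  twist=[0, 0, 0, 0, 0],
)

```text
time: 10.6
tool_pos: [642.6, 65.9, 148.3]
tcp_rot: [3.141, -0.005, 0.069]
contact_force: [0.3, 0.1, -0.2]
grip_width: 88.1
finger_force: 0.0
```

```bash
python3 -c "
from plan import *
st();plan(535.7,-203.4,120,-.26,7)"
```

```text
t 10.6 p [642.6  65.9 148.3] G [645.6 115.1] rpy [ 3.1411 -0.0047  0.0688] F [ 0.3  0.1 -0.2] w 88.1
[[-0.0179, 0.0373, 0.004], [-0.0161, 0.0381, 0.004], [-0.0143, 0.0388, 0.004], [-0.0125, 0.0395, 0.004], [-0.0106, 0.04, 0.004], [-0.0087, 0.0405, 0.004], [-0.0068, 0.0408, 0.004]] 2.69
```

Emit:
jog_arm(
  dp=[
    [-0.018, 0.0375, 0.004],
    [-0.016, 0.038, 0.004],
    [-0.0145, 0.039, 0.004],
    [-0.0125, 0.0395, 0.004],
    [-0.0105, 0.04, 0.004],
    [-0.0085, 0.0405, 0.004],
    [-0.007, 0.041, 0.004],
    [0, 0, 0],
  ],
  twist=[2.7, 2.7, 2.7, 2.7, 2.7, 2.7, 2.7, 0],
  jaw=0.0918,
)

```text
time: 11.6
tool_pos: [533.3, -206.4, 117.2]
tcp_rot: [3.141, -0.0, -0.265]
contact_force: [0.6, 0.7, 0.4]
grip_width: 91.8
finger_force: 0.0
```

```bash
python3 -c "
from plan import *
st();plan(535.7,-203.4,14.5,-.26,1)
cv2.imwrite('pics/s2.png',cv2.resize(bot.capture('side')[140:290,230:430],None,fx=4,fy=4,interpolation=2))"
```

```text
t 11.6 p [ 533.3 -206.4  117.2] G [ 517.9 -148.9] rpy [ 3.141e+00 -4.000e-04 -2.652e-01] F [0.6 0.7 0.4] w 91.8
[[0.0015, -0.0035, 0.1027]] -0.3
```

View pics/s2.png

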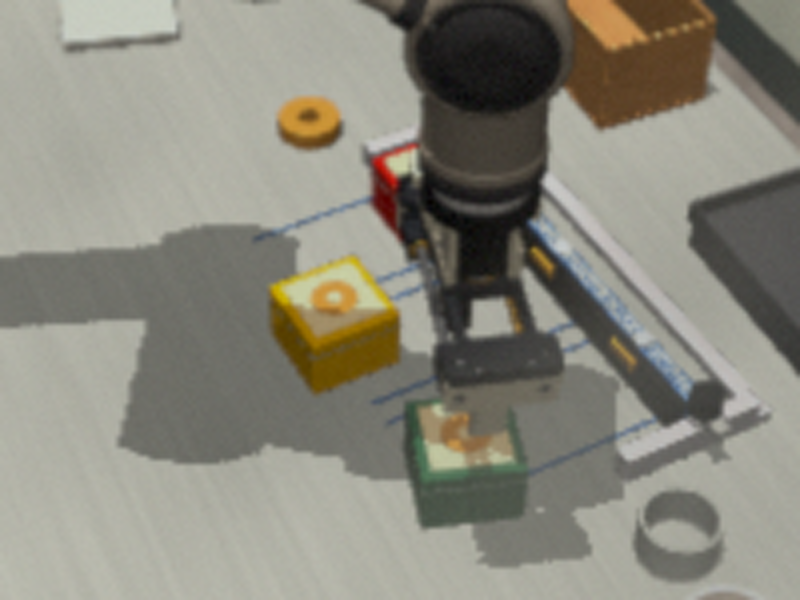

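Red stands at the bar (395,190); the gripper hangs over green (465,430). Now descending on green.

Emit:
jog_arm(
  dp=[
    [0.0015, -0.0035, 0.03],
    [0, 0, 0.025],
    [0, 0, 0.012],
    [0, 0, 0.012],
    [0, 0, 0.012],
    [0, 0, 0.011],
    [0, 0, 0],
  ],
  twist=[-0.3, 0, 0, 0, 0, 0, 0],
)

```text
time: 12.52
tool_pos: [536.1, -200.6, 13.9]
tcp_rot: [-3.141, 0.002, -0.256]
contact_force: [-0.6, 0.3, 0.2]
grip_width: 91.7
finger_force: 0.0
```

Emit:
jog_arm(
  dp=[
    [0, 0, 0],
    [0, 0, 0],
    [0, 0, 0],
    [0, 0, 0],
  ],
  twist=[0, 0, 0, 0],
  jaw=0.07,
)

```text
time: 13.02
tool_pos: [536.9, -201.2, 15.2]
tcp_rot: [3.141, -0.001, -0.256]
contact_force: [0.8, -0.8, 2.7]
grip_width: 75.8
finger_force: 29.9
```

```bash
python3 -c "
from plan import *
st();o=bot.get_obs();p=o['tool_pos'];z=p[2]
a=W(570,-135);plan(*a,z,-.12,5);b=W(610,-115);plan(*b,z,YG,8,np.array([*a,z]),-.12);print(o['finger_force'])"
```

```text
t 13.025 p [ 536.9 -201.2   15.2] G [ 521.8 -144. ] rpy [ 3.1411e+00 -1.1000e-03 -2.5600e-01] F [ 0.8 -0.8  2.7] w 75.8
[[0.0086, -0.0048, -0.0], [0.0087, -0.0045, -0.0], [0.0088, -0.0043, -0.0], [0.0089, -0.0041, -0.0], [0.009, -0.0038, -0.0]] -1.56
[[0.0044, -0.0034, -0.0], [0.0045, -0.0033, -0.0], [0.0046, -0.0032, -0.0], [0.0047, -0.0031, -0.0], [0.0047, -0.003, -0.0], [0.0048, -0.0028, -0.0], [0.0049, -0.0027, -0.0], [0.0049, -0.0026, -0.0]] -1.35
29.928186535835266
```

Emit:
jog_arm(
  dp=[
    [0.0085, -0.005, 0],
    [0.0085, -0.0045, 0],
    [0.009, -0.0045, 0],
    [0.009, -0.004, 0],
    [0.009, -0.004, 0],
  ],
  twist=[-1.55, -1.55, -1.55, -1.55, -1.55],
)

```text
time: 13.65
tool_pos: [584.2, -188.1, 15.2]
tcp_rot: [3.141, 0.001, -0.119]
contact_force: [-4.7, -1.3, 5.7]
grip_width: 75.7
finger_force: 29.9
```

Emit:
jog_arm(
  dp=[
    [0.0045, -0.0035, 0],
    [0.0045, -0.0035, 0],
    [0.0045, -0.003, 0],
    [0.0045, -0.003, 0],
    [0.005, -0.003, 0],
    [0.005, -0.003, 0],
    [0.005, -0.0025, 0],
    [0.005, -0.0025, 0],
    [0, 0, 0],
  ],
  twist=[-1.35, -1.35, -1.35, -1.35, -1.35, -1.35, -1.35, -1.35, 0],
)

```text
time: 14.78
tool_pos: [623.9, -165.3, 15.2]
tcp_rot: [3.141, -0.001, 0.069]
contact_force: [0.3, 0.3, 5.5]
grip_width: 76.0
finger_force: 29.9
```

```bash
python3 -c "
from plan import *
m=avg(3);plan(*W(633,-115),m[2],YG,5,m[:3],m[3])"
```

```text
avg [ 6.2388e+02 -1.6534e+02  1.5220e+01  7.0000e-02  8.5000e-01  4.9000e-01
  5.1800e+00] sd [0.01 0.   0.   0.   0.51 0.33 0.24] G [ 611.04 -114.24] t 14.875
[[0.0044, 0.0001, -0.0], [0.0044, 0.0001, -0.0], [0.0044, 0.0002, -0.0], [0.0044, 0.0002, -0.0], [0.0044, 0.0002, -0.0]] -0.01
```

Emit:
jog_arm(
  dp=[
    [0.0045, 0.0002, 0],
    [0.0045, 0.0002, 0],
    [0.0045, 0.0002, 0],
    [0.0045, 0.0002, 0],
    [0.0045, 0.0002, 0],
    [0, 0, 0],
  ],
  twist=[0, 0, 0, 0, 0, 0],
)

```text
time: 15.62
tool_pos: [645.7, -164.9, 15.2]
tcp_rot: [3.141, -0.0, 0.068]
contact_force: [-2.1, 0.4, 6.4]
grip_width: 76.2
finger_force: 29.9
```

Emit:
jog_arm(
  dp=[
    [0.001, 0, 0],
    [0.001, 0, 0],
    [0.001, 0, 0],
    [0.001, 0, 0],
    [0.001, 0, 0],
    [0.001, 0, 0],
    [0, 0, 0],
  ],
  twist=[0, 0, 0, 0, 0, 0, 0],
)

```text
time: 16.5
tool_pos: [650.9, -164.6, 15.3]
tcp_rot: [3.142, 0.001, 0.068]
contact_force: [-4.6, 0.1, 8.5]
grip_width: 75.5
finger_force: 29.9
```

```bash
python3 -c "
from plan import *
st()"
```

```text
t 16.5 p [ 650.9 -164.6   15.3] G [ 638.1 -115.4] rpy [3.1415e+00 1.2000e-03 6.7600e-02] F [-4.6  0.1  8.5] w 75.5
```

Emit:
jog_arm(
  dp=[
    [0.001, 0, 0],
    [0.001, 0, 0],
    [0, 0, 0],
  ],
  twist=[0, 0, 0],
)

```text
time: 16.88
tool_pos: [652.9, -164.5, 15.2]
tcp_rot: [3.142, 0.001, 0.068]
contact_force: [-5.1, 0.0, 9.0]
grip_width: 75.6
finger_force: 29.9
```

Emit:
jog_arm(
  dp=[
    [0.001, 0, 0],
    [0.001, 0, 0],
    [0, 0, 0],
  ],
  twist=[0, 0, 0],
)

```text
time: 17.25
tool_pos: [654.6, -164.4, 15.2]
tcp_rot: [-3.142, 0.002, 0.068]
contact_force: [-6.4, -0.3, 8.1]
grip_width: 76.1
finger_force: 29.9
```

Emit:
jog_arm(
  dp=[
    [0.001, 0, 0],
    [0, 0, 0],
    [0, 0, 0],
  ],
  twist=[0, 0, 0],
)

```text
time: 17.62
tool_pos: [655.0, -164.3, 15.3]
tcp_rot: [-3.141, 0.003, 0.068]
contact_force: [-8.6, -0.1, 10.3]
grip_width: 75.8
finger_force: 29.9
```

```bash
python3 -c "
from plan import *
st()"
```

```text
t 17.625 p [ 655.  -164.3   15.3] G [ 642.2 -115.4] rpy [-3.1414  0.0032  0.0679] F [-8.6 -0.1 10.3] w 75.8
```

Emit:
jog_arm(
  dp=[
    [0.001, 0, 0],
    [0.001, 0, 0],
    [0, 0, 0],
  ],
  twist=[0, 0, 0],
)

```text
time: 18.0
tool_pos: [655.8, -164.3, 15.3]
tcp_rot: [-3.141, 0.006, 0.068]
contact_force: [-14.0, -0.3, 14.2]
grip_width: 75.8
finger_force: 29.9
```

Emit:
jog_arm(
  dp=[
    [0.001, 0, 0],
    [0, 0, 0],
    [0, 0, 0],
  ],
  twist=[0, 0, 0],
)

```text
time: 18.38
tool_pos: [656.1, -164.3, 15.4]
tcp_rot: [-3.141, 0.007, 0.068]
contact_force: [-16.6, -1.1, 15.4]
grip_width: 76.1
finger_force: 29.9
```

Firm bearing. Release and rise.

Emit:
jog_arm(
  dp=[
    [0, 0, 0],
    [0, 0, 0],
    [0, 0, 0],
    [0, 0, 0],
  ],
  twist=[0, 0, 0, 0],
  jaw=0.088,
)

```text
time: 18.88
tool_pos: [659.6, -163.9, 14.4]
tcp_rot: [-3.141, 0.0, 0.068]
contact_force: [0.2, 0.5, -0.7]
grip_width: 88.1
finger_force: 0.0
```

Emit:
jog_arm(
  dp=[
    [0, 0, -0.01],
    [0, 0, -0.02],
    [0, 0, -0.04],
    [0, 0, -0.04],
    [0, 0, -0.02],
  ],
  twist=[0, 0, 0, 0, 0],
)

```text
time: 19.5
tool_pos: [660.8, -164.4, 149.7]
tcp_rot: [3.139, -0.006, 0.068]
contact_force: [-0.3, 0.3, -0.8]
grip_width: 88.1
finger_force: 0.0
```

```bash
python3 -c "
from plan import *
st();plan(504.6,-40.3,120,.09,6)"
```

```text
t 19.5 p [ 660.8 -164.4  149.7] G [ 648.  -115.9] rpy [ 3.139  -0.0056  0.0678] F [-0.3  0.3 -0.8] w 88.1
[[-0.0246, -0.0224, 0.0049], [-0.0245, -0.0225, 0.0049], [-0.0244, -0.0226, 0.0049], [-0.0243, -0.0227, 0.0049], [-0.0242, -0.0228, 0.0049], [-0.0242, -0.0229, 0.0049]] -0.21
```

Emit:
jog_arm(
  dp=[
    [-0.0245, -0.0225, 0.005],
    [-0.0245, -0.0225, 0.005],
    [-0.0245, -0.0225, 0.005],
    [-0.0245, -0.0225, 0.005],
    [-0.024, -0.023, 0.005],
    [-0.024, -0.023, 0.005],
    [0, 0, 0],
  ],
  twist=[-0.2, -0.2, -0.2, -0.2, -0.2, -0.2, 0],
  jaw=0.0918,
)

```text
time: 20.38
tool_pos: [502.4, -38.4, 116.1]
tcp_rot: [3.142, -0.0, 0.09]
contact_force: [0.5, -0.6, -0.4]
grip_width: 91.8
finger_force: 0.0
```

```bash
python3 -c "
from plan import *
m=avg(2);plan(504.6,-40.3,14.5,.09,1,m[:3],m[3])
cv2.imwrite('pics/t3.png',cv2.resize(bot.capture('top')[130:265,235:425],None,fx=4.2,fy=4.2,interpolation=2))"
```

```text
avg [ 5.0319e+02 -3.8850e+01  1.1618e+02  9.0000e-02  6.6000e-01  1.0000e-01
 -1.8000e-01] sd [0.81 0.46 0.13 0.   0.12 0.66 0.23] G [499.33  20.25] t 20.425
[[0.0013, 0.0016, 0.1017]] 0.0
```

View pics/t3.png

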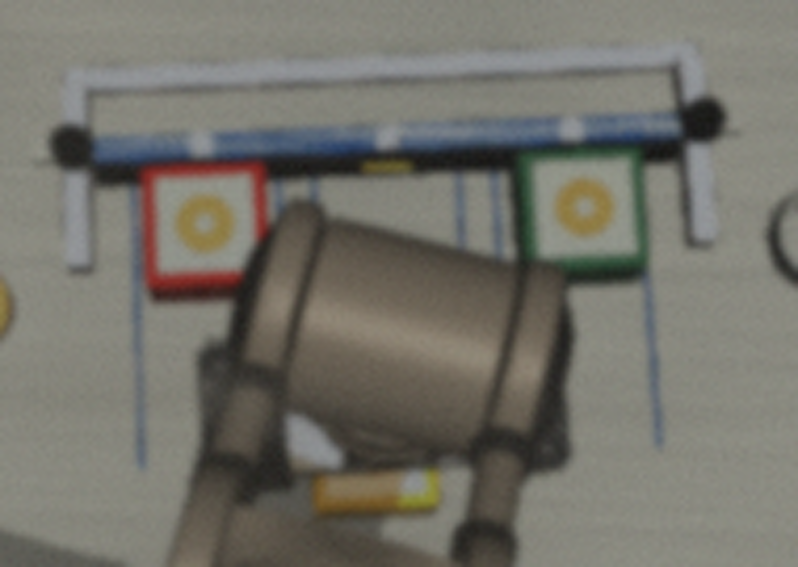

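Red (205,222) and green (583,206) stand square on the bar in their lanes. Now yellow.

Emit:
jog_arm(
  dp=[
    [0, 0.001, 0.03],
    [0, 0, 0.025],
    [0, 0, 0.012],
    [0, 0, 0.012],
    [0, 0, 0.011],
    [0, 0, 0.011],
    [0, 0, 0],
  ],
  twist=[0, 0, 0, 0, 0, 0, 0],
)

```text
time: 21.35
tool_pos: [503.2, -40.5, 13.0]
tcp_rot: [-3.141, 0.001, 0.089]
contact_force: [0.3, 0.3, 0.4]
grip_width: 91.6
finger_force: 0.0
```

Emit:
jog_arm(
  dp=[
    [0, 0, 0],
    [0, 0, 0],
    [0, 0, 0],
    [0, 0, 0],
  ],
  twist=[0, 0, 0, 0],
  jaw=0.07,
)

```text
time: 21.85
tool_pos: [504.0, -40.6, 14.1]
tcp_rot: [3.141, -0.001, 0.089]
contact_force: [0.2, 0.8, 4.9]
grip_width: 75.7
finger_force: 30.0
```

```bash
python3 -c "
from plan import *
import m as M
T=M.T
for p in((205,222),(583,206)): print(toG(onz('top',T(p),55)).round(1))
st();o=bot.get_obs();p=o['tool_pos'];z=p[2]
a=W(540,0);plan(*a,z,YG,6);b=W(612,0);plan(*b,z,YG,9,np.array([*a,z]),YG);print(o['finger_force'])" | tail -6
```

```text
[641.2 114.1]
[ 641.3 -116.1]
t 21.85 p [504.  -40.6  14.1] G [500.   18.5] rpy [ 3.1414e+00 -8.0000e-04  8.8800e-02] F [0.2 0.8 4.9] w 75.7
[[0.0066, 0.0032, -0.0], [0.0066, 0.0032, -0.0], [0.0066, 0.0032, -0.0], [0.0066, 0.0031, -0.0], [0.0067, 0.0031, -0.0], [0.0067, 0.0031, -0.0]] 0.19
[[0.008, -0.0, -0.0], [0.008, -0.0, -0.0], [0.008, -0.0, -0.0], [0.008, -0.0, -0.0], [0.008, -0.0, -0.0], [0.008, -0.0, -0.0], [0.008, -0.0, -0.0], [0.008, -0.0, -0.0], [0.008, -0.0, -0.0]] -0.0
29.955689013004303
```

Emit:
jog_arm(
  dp=[
    [0.0065, 0.003, 0],
    [0.0065, 0.003, 0],
    [0.0065, 0.003, 0],
    [0.0065, 0.003, 0],
    [0.0065, 0.0035, 0],
    [0.0065, 0.003, 0],
    [0, 0, 0],
  ],
  twist=[0.2, 0.2, 0.2, 0.2, 0.2, 0.2, 0],
)

```text
time: 22.72
tool_pos: [544.5, -56.1, 14.1]
tcp_rot: [3.141, -0.001, 0.068]
contact_force: [0.3, -0.9, 3.7]
grip_width: 75.9
finger_force: 30.0
```

```bash
python3 -c "
from plan import *
m=avg(2);plan(*W(612,0),m[2],YG,9,m[:3],m[3])"
```

```text
avg [ 5.4449e+02 -5.6100e+01  1.4110e+01  7.0000e-02  2.3000e-01 -6.6000e-01
  3.6800e+00] sd [0.   0.01 0.01 0.   0.09 0.2  0.05] G [5.3935e+02 2.1000e-01] t 22.775
[[0.0081, 0.0, -0.0], [0.0081, 0.0, -0.0], [0.0081, 0.0, -0.0], [0.0081, 0.0, -0.0], [0.0081, 0.0, -0.0], [0.0081, 0.0, -0.0], [0.0081, 0.0, -0.0], [0.0081, 0.0, -0.0], [0.0081, 0.0, -0.0]] -0.01
```

Emit:
jog_arm(
  dp=[
    [0.008, 0, 0],
    [0.008, 0, 0],
    [0.008, 0, 0],
    [0.008, 0, 0],
    [0.008, 0, 0],
    [0.008, 0, 0],
    [0.008, 0, 0],
    [0.008, 0, 0],
    [0.008, 0, 0],
    [0, 0, 0],
  ],
  twist=[0, 0, 0, 0, 0, 0, 0, 0, 0, 0],
)

```text
time: 24.02
tool_pos: [616.2, -51.1, 14.1]
tcp_rot: [3.141, -0.001, 0.068]
contact_force: [-0.2, 0.2, 5.8]
grip_width: 76.1
finger_force: 30.0
```

```bash
python3 -c "
from plan import *
m=avg(2);plan(*W(632,0),m[2],YG,5,m[:3],m[3])"
```

```text
avg [ 6.1616e+02 -5.1070e+01  1.4120e+01  7.0000e-02 -2.6000e-01  2.0000e-02
  5.3000e+00] sd [0.   0.   0.01 0.   0.06 0.15 0.46] G [6.1119e+02 2.9000e-01] t 24.075
[[0.0042, 0.0001, -0.0], [0.0042, 0.0001, -0.0], [0.0042, 0.0001, -0.0], [0.0042, 0.0001, -0.0], [0.0042, 0.0001, -0.0]] -0.01
```

Emit:
jog_arm(
  dp=[
    [0.004, 0.0001, 0],
    [0.004, 0.0001, 0],
    [0.004, 0, 0],
    [0.004, 0, 0],
    [0.004, 0, 0],
    [0, 0, 0],
  ],
  twist=[0, 0, 0, 0, 0, 0],
)

```text
time: 24.82
tool_pos: [635.3, -50.0, 14.1]
tcp_rot: [3.141, 0.001, 0.068]
contact_force: [-4.4, -0.2, 7.2]
grip_width: 76.1
finger_force: 30.0
```

Emit:
jog_arm(
  dp=[
    [0.001, 0, 0],
    [0.001, 0, 0],
    [0.001, 0, 0],
    [0.001, 0, 0],
    [0.001, 0, 0],
    [0.001, 0, 0],
    [0.001, 0, 0],
    [0, 0, 0],
  ],
  twist=[0, 0, 0, 0, 0, 0, 0, 0],
)

```text
time: 25.82
tool_pos: [641.6, -49.5, 14.2]
tcp_rot: [3.141, 0.002, 0.068]
contact_force: [-7.3, 0.1, 9.5]
grip_width: 75.4
finger_force: 30.0
```

Emit:
jog_arm(
  dp=[
    [0.001, 0, 0],
    [0.001, 0, 0],
    [0, 0, 0],
  ],
  twist=[0, 0, 0],
)

```text
time: 26.2
tool_pos: [643.6, -49.4, 14.2]
tcp_rot: [3.141, 0.002, 0.068]
contact_force: [-6.6, -1.2, 8.6]
grip_width: 76.1
finger_force: 30.0
```

```bash
python3 -c "
from plan import *
st()"
```

```text
t 26.2 p [643.6 -49.4  14.2] G [6.387e+02 1.000e-01] rpy [3.1415e+00 2.3000e-03 6.8000e-02] F [-6.6 -1.2  8.6] w 76.1
```

Emit:
jog_arm(
  dp=[
    [0.001, 0, 0],
    [0.001, 0, 0],
    [0, 0, 0],
  ],
  twist=[0, 0, 0],
)

```text
time: 26.58
tool_pos: [645.0, -49.3, 14.2]
tcp_rot: [3.142, 0.004, 0.068]
contact_force: [-9.6, -0.8, 9.9]
grip_width: 76.1
finger_force: 30.0
```

Emit:
jog_arm(
  dp=[
    [0.001, 0, 0],
    [0, 0, 0],
    [0, 0, 0],
  ],
  twist=[0, 0, 0],
)

```text
time: 26.95
tool_pos: [645.4, -49.3, 14.2]
tcp_rot: [3.142, 0.005, 0.068]
contact_force: [-11.9, -0.6, 12.2]
grip_width: 75.9
finger_force: 29.9
```

Emit:
jog_arm(
  dp=[
    [0.001, 0, 0],
    [0, 0, 0],
    [0, 0, 0],
  ],
  twist=[0, 0, 0],
)

```text
time: 27.32
tool_pos: [645.7, -49.3, 14.2]
tcp_rot: [3.142, 0.006, 0.068]
contact_force: [-14.0, -1.3, 14.4]
grip_width: 76.0
finger_force: 30.0
```

Emit:
jog_arm(
  dp=[
    [0.001, 0, 0],
    [0, 0, 0],
    [0, 0, 0],
  ],
  twist=[0, 0, 0],
)

```text
time: 27.7
tool_pos: [646.1, -49.3, 14.3]
tcp_rot: [-3.142, 0.008, 0.069]
contact_force: [-16.5, -1.5, 15.5]
grip_width: 75.6
finger_force: 30.0
```

Emit:
jog_arm(
  dp=[
    [0, 0, 0],
    [0, 0, 0],
    [0, 0, 0],
    [0, 0, 0],
  ],
  twist=[0, 0, 0, 0],
  jaw=0.088,
)

```text
time: 28.2
tool_pos: [649.8, -48.9, 13.4]
tcp_rot: [3.142, 0.0, 0.068]
contact_force: [0.5, -0.4, 0.4]
grip_width: 87.9
finger_force: 0.0
```

Emit:
jog_arm(
  dp=[
    [0, 0, -0.01],
    [0, 0, -0.02],
    [0, 0, -0.04],
    [0, 0, -0.05],
    [-0.03, 0, -0.04],
    [-0.06, 0, -0.01],
    [-0.06, 0, 0],
    [-0.06, 0, 0],
    [-0.05, 0, 0],
    [0, 0, 0],
  ],
  twist=[0, 0, 0, 0, 0, 0, 0, 0, 0, 0],
)

```text
time: 29.45
tool_pos: [387.5, -66.2, 184.4]
tcp_rot: [3.141, 0.0, 0.067]
contact_force: [0.5, 0.1, 0.1]
grip_width: 88.2
finger_force: 0.0
```

```bash
python3 -c "
from plan import *
st()
for c,r,f in(('top',(130,265,235,425),4.2),('side',(155,275,275,430),5)):
    cv2.imwrite(f'pics/{c}5.png',cv2.resize(bot.capture(c)[r[0]:r[1],r[2]:r[3]],None,fx=f,fy=f,interpolation=2))"
```

```text
t 29.45 p [387.5 -66.2 184.4] G [382.   1.] rpy [3.1415e+00 3.0000e-04 6.6600e-02] F [0.5 0.1 0.1] w 88.2
```

View pics/top5.png

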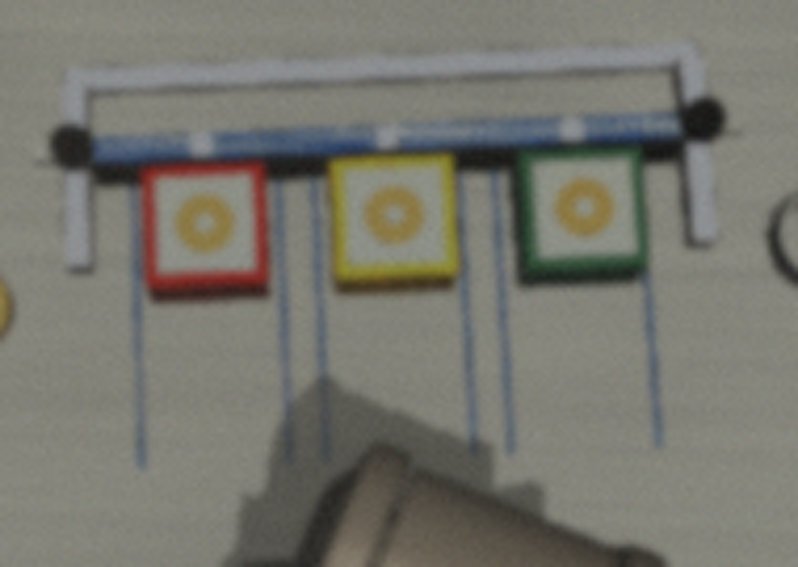

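View pics/side5.png

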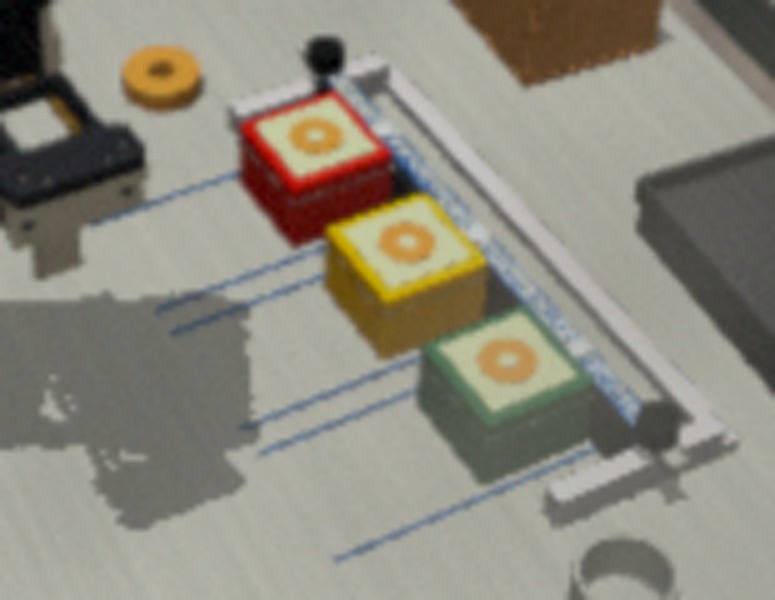

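The final views show the three tins square in their lanes with the front faces on the bar. Emblems are at (205,222), (394,214) and (584,206), evenly spaced, and the gripper is clear. Handing in.

```bash
python3 -c "
from plan import *
print(bot.close_job())"
```

```text
the job is handed in; nothing more can be done
None
```

I slid the red, green and yellow tins to the bar in that order, pressed each home until the wrist force read about 15 to 17 N, and handed the job in at about 29 s. The last pictures show all three square in their lanes and on the bar, about 1 mm or less off centre, and I touched nothing else.

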